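# Probe the bore of an injector sleeve

## Task

Stand the copper injector sleeve upright in the hole of the low inspection stand, spigot down and fully home on its collar, and let go of it. Then take the bore probe out of its rack by its square grip and lower it, upright, down through the sleeve's bore without touching the sleeve or the stand, until the tip has come clear out of the sleeve's lower end but stays off the shelf. Finish still holding the probe there, still and centred in the bore, and leave the other spares where they are.

Things in the scene. Friction and masses are not known exactly. Their poses are not given: they have to be found in the camera images.
- sleeve: copper injector sleeve, loose, standing upright on the shelf: open tube 60 mm tall, 36 mm outside, 26 mm bore right through, with a 46 mm collar from 14 to 19 mm above its lower end (below it the spigot; above it 41 mm of plain tube to grip). Origin at the centre of its lower end, z up along the bore. About 0.26 kg
- sleeve_mouth (a point): centre of the sleeve's upper opening, 60 mm above its origin
- stand: low fixed inspection stand: grey plate 110 (x) by 100 mm (y), 12 mm thick, top 55 mm above the shelf, on legs at its x ends, open beneath, with a 40 mm through hole (2 mm chamfer) in its middle. Origin on the shelf under the hole, z up. Home, the sleeve's collar rests on the plate: lower end 41 mm, mouth 101 mm above the shelf, only the shelf below
- stand_hole (a point): centre of the stand's hole at the plate's upper face, 55 mm above the shelf
- probe: bore probe, loose: steel rod 12 mm in diameter, 105 mm long, below a black grip 28 x 28 x 50 mm (105 to 155 mm above the tip) with a 16 mm stub 6 mm high on top. Origin at the rod's tip, z up the rod, x and y square to the grip's flats. Starts hanging upright in the rack, grip resting on its plate, tip 15 mm above the shelf. About 0.16 kg
- probe_neck (a point): the point on the rod's axis where it enters the grip, 105 mm above the tip
- rack: tall probe rack, fixed: a dark plate 74 mm (its x) by 70 mm (its y), 10 mm thick, top 120 mm above the shelf, on two legs along its x ends, with a 16 mm through hole in its middle in which the probe hangs. Origin on the shelf under the hole's centre, z up
- canister: bystander: closed tinplate canister, 80 mm diameter, 102 mm tall, with a knurled screw lid; origin at the centre of its underside
- plug: bystander: stubby spark plug, 58 mm long, 20 mm across the flats of its hexagon, lying on the shelf; origin below its middle, x along it
- hub: bystander: yellow nylon coupling hub, 64 mm across a chipped flange, 34 mm tall; origin at the centre of its underside
- bushing0: bystander: blue phenolic pump bushing, a plain ring 38 mm outside, 24 mm bore, 30 mm tall; origin at the centre of its underside
- bushing1: bystander: blue phenolic pump bushing, a plain ring 38 mm outside, 24 mm bore, 30 mm tall; origin at the centre of its underside
- bushing2: bystander: blue phenolic pump bushing, a plain ring 38 mm outside, 24 mm bore, 30 mm tall; origin at the centre of its underside
There are look-alikes about, which are no part of the job. Of the things that look like the sleeve, take the one that is farthest to the robot's left at the start.

How it is judged:
By the outcome, as a careful person would: the job done as asked, in the order asked, and still so for the second after the job is handed in, while the arm keeps its last pose, push and grip.
It also fails if it takes over 64 s, if anything falls off the work surface, if the arm or the gripper's body presses on something with over 40 N, if the wrist force passes 120 N, or if a joint passes its speed limit or range.

## Robot

A 7-joint arm with a two-finger parallel gripper is mounted at the origin on the work surface. World frame = base frame: x ahead of the robot, y to its left, z up, the work surface at z = 0. Lengths are in m, angles in rad, forces in N, time in s.
With the tool pointing down it reaches from about 0.425 to 1.025 m from the base axis. Payload 9.4 kg.
Tool frame: the origin (TCP) lies between the finger pads; the fingertips stand 11 mm ahead of it and the grasp point (between the pads) lies 8 mm behind it (robot.tcp_to_tips is the z of the fingertips in the tool frame, in m); z points along the fingers, x is the direction in which the jaws open and shut, and the axes are right-handed (so a half turn about z gives the same grasp; the last joint's range is limited). The gripper opens to 93 mm and grips with 3 to 60 N. Pads are 15 mm wide; open, the fingers measure 128 mm over their backs; the gripper's body (75 mm by 188 mm) begins 65 mm behind the grasp point.
Start: joints at [1.155, 0.599, -0.003, 1.599, 0.002, 0.943, -0.08], TCP at [0.241, -0.684, 0.23] pointing down, gripper open.
Joint ranges: [-2.57, 2.57], [-0.35, 1.97], [-1.29, 1.29], [0.11, 2.56], [-1.05, 4.19], [0.11, 1.86], [-2.63, 2.63]. Speed limits (rad/s): [2.22, 2.22, 3.01, 3.01, 3.14, 3.14, 3.14].

## Interface

Orientations are given as [roll, pitch, yaw] about the fixed x, y, z axes, in that order (R = Rz(yaw) Ry(pitch) Rx(roll)).
In Python, from station import robot gives the robot as it stands. Calls block until the motion is done:
- robot.move_pose(position, orientation): joint-space move of the TCP to a pose.
- robot.movel(position, orientation=None, speed=0.15): straight line of the TCP; orientation=None keeps the orientation; speed is the mean speed in m/s.
- robot.goto_joints(angles): joint-space move.
- robot.grip(opening): finger opening in m; the grip force is fixed at half the most; returns when the fingers have stopped.
- robot.wait(seconds).
- robot.solve_ik(position, orientation): joint angles nearest the present ones, or None.
- robot.capture(name): name is "side" or "top" or "wrist"; returns a dict with "color" (400x640x3 uint8, red, green, blue), "intrinsics" (3x3 intrinsics, pixels), "eye" and "rotation" of the camera in the world; the wrist camera has in their place "hand_eye" (4x4, takes a point from camera to tool coordinates, whose origin is the TCP and whose axes are the tool frame's). Camera axes: x right, y down, z forward; pixel columns grow to the right and rows downward; lengths in m; the calibration is good to about 2 mm. A picture is of the moment at which its call begins: read the wrist's pose just before it. There is no depth.
A pose or a line that the arm cannot do raises robot.PlanningError and nothing moves.
- robot.sign_off(): hands the job in, once; it reports no verdict.
Readings, each from a call of its own:
- robot.get_t(): time.
- robot.get_qpos(): joint angles.
- robot.get_joint_velocities(): joint speeds.
- robot.get_tau(): joint torques, N m.
- robot.get_position(): TCP position.
- robot.get_orientation(): TCP orientation.
- robot.get_contact_force(): force on the tool from outside, world axes, zero at the start.
- robot.get_ft_torque(): the same for the moment, N m.
- robot.get_gripper_width(): finger opening in m.
Only numpy, scipy, OpenCV 4.12 (cv2) and the standard library are available. Lean on these libraries where they do the work, as an engineer would, in place of code of your own. Each camera call takes 0.05 s, during which the arm holds its last target. There are 200 camera calls.

## Working session

There is one attempt and no reset: what is moved stays moved. The work goes in short steps, each a Python script; the robot and the scene stay as the last script left them, time stands still between calls to the robot, and variables do not carry over. Pictures are saved under pics/ and viewed, about 8 in all and at most 12, crops included, and the job is handed in when it is done.

```bash
mkdir -p pics; ls; python3 - <<'E'
from station import robot
import cv2,numpy as np
np.set_printoptions(precision=4,suppress=True)
for n in("side","top"):
    c=robot.capture(n); cv2.imwrite(f"pics/{n}0.png",c["color"][:,:,::-1]); print(n,c["intrinsics"],c["eye"],c["rotation"])
print(robot.get_t(),robot.get_orientation(),robot.tcp_to_tips)
c=robot.capture("wrist");print(c["hand_eye"],c["intrinsics"])
E
```

```text
pics
side [[520.8002   0.     318.3592]
 [  0.     520.8002 199.0619]
 [  0.       0.       1.    ]] [ 0.4886 -0.9467  0.7834] [-2.2007  0.0204 -0.1201]
top [[464.9794   0.     317.3136]
 [  0.     464.9794 198.823 ]
 [  0.       0.       1.    ]] [0.4168 0.0216 1.0136] [-2.9486 -0.0166 -1.5698]
0.1 [ 3.1414  0.0014 -1.2319] 0.011
[[ 1.     -0.0004  0.0011  0.0012]
 [ 0.0001  0.9652  0.2616 -0.0732]
 [-0.0011 -0.2616  0.9652 -0.1554]
 [ 0.      0.      0.      1.    ]] [[296.2497   0.     314.6246]
 [  0.     296.2497 202.4379]
 [  0.       0.       1.    ]]
```

View pics/top0.png

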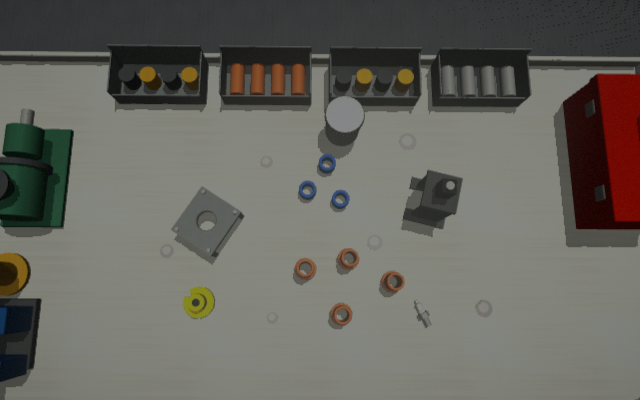

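View pics/side0.png

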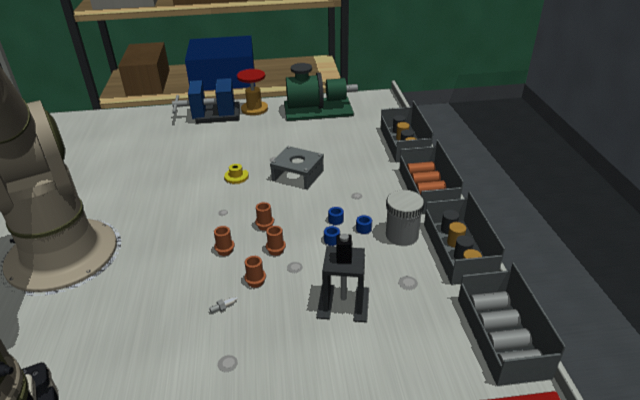

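Four copper look-alikes in top: (305,268), (349,258), (393,281), (341,314). In this view y (left) grows towards the image's left, so (305,268) is the candidate, as is the farthest one at (264,215) in side. Stand hole at ≈(207,221), rack/probe at ≈(442,190). I'll confirm in one enlarged montage.

```bash
cat > h.py <<'E'
from station import robot
import cv2,numpy as np
from scipy.spatial.transform import Rotation as Ro
np.set_printoptions(precision=4,suppress=True)
def cam(n):
    if n=="wrist":
        p=np.array(robot.get_position());o=robot.get_orientation();c=robot.capture(n)
        T=np.eye(4);T[:3,:3]=Ro.from_euler('xyz',o).as_matrix();T[:3,3]=p;T=T@np.array(c["hand_eye"])
        return c["color"],np.array(c["intrinsics"]),T[:3,3],T[:3,:3]
    c=robot.capture(n); return c["color"],np.array(c["intrinsics"]),np.array(c["eye"]),Ro.from_euler('xyz',c["rotation"]).as_matrix()
def w(C,u,v,z):
    _,K,e,R=C; d=R@np.linalg.solve(K,[u,v,1]); return e+d*(z-e[2])/d[2]
def px(C,p):
    _,K,e,R=C; q=K@(R.T@(np.array(p)-e)); return q[:2]/q[2]
def save(C,name,box=None,k=1):
    a=C[0][:,:,::-1]
    if box: a=a[box[1]:box[3],box[0]:box[2]]
    cv2.imwrite("pics/"+name,cv2.resize(a,None,fx=k,fy=k,interpolation=cv2.INTER_CUBIC))
E
python3 - <<'E'
from h import *
t=cam("top");s=cam("side")
for n,u,v,z in[("A",305,267,.06),("B",349,257,.06),("C",394,280,.06),("D",341,313,.06),("stand",207,221,.055),("stub",450,187,.176)]:
    p=w(t,u,v,z);print(n,p,px(s,p))
def crop(C,b,k):return cv2.resize(C[0][b[1]:b[3],b[0]:b[2],::-1],None,fx=k,fy=k,interpolation=cv2.INTER_CUBIC)
a=crop(t,(285,240,385,290),4);b=crop(t,(160,180,260,255),4);c=crop(t,(395,160,495,235),4);d=crop(s,(210,195,310,245),4)
cv2.imwrite("pics/m.png",np.vstack([np.hstack([a,d]),np.hstack([b,c])]))
E
```

```text
A [0.462  0.0308 0.06  ] [262.9141 206.4208]
B [ 0.4824 -0.0589  0.06  ] [273.6578 229.9725]
C [ 0.4363 -0.1497  0.06  ] [253.2887 260.1111]
D [ 0.3712 -0.0416  0.06  ] [222.6173 229.657 ]
stand [0.5564 0.2345 0.055 ] [295.9988 159.2422]
stub [ 0.6039 -0.2382  0.176 ] [341.6678 236.7387]
```

View pics/m.png

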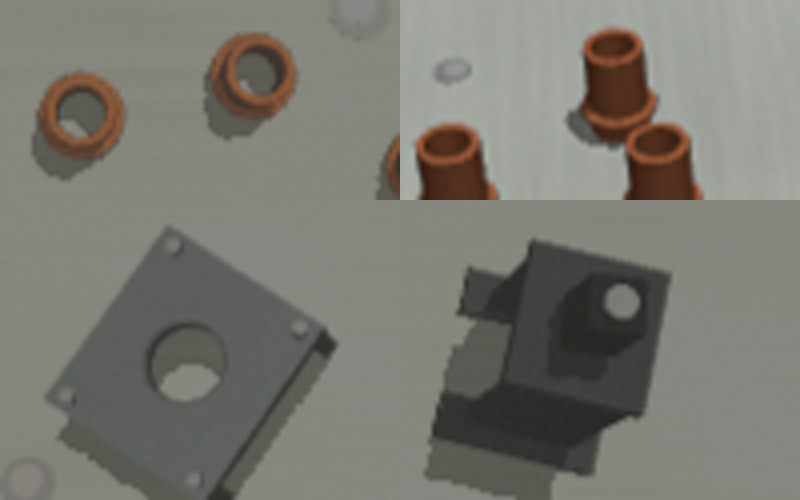

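A, the one at crop (82,112) → pixel (305.5,268), is farthest left. It stands spigot down, and the side view agrees. Its position is (0.462, 0.031), with the stand hole at (0.556, 0.235) and the probe at (0.604, -0.238). Next, wrist views of all three.

```bash
python3 - <<'E'
from h import *
import pickle
D={}
for n,p,yaw,z in[("probe",(.605,-.238),-.21,.316),("stand",(.556,.235),.1,.195),("A",(.461,.031),.1,.20)]:
    robot.move_pose([*p,z],[np.pi,0,yaw]); robot.wait(.15)
    D[n]=cam("wrist"); print(n,robot.get_position(),robot.get_orientation(),robot.get_t(),px(D[n],[*p,z-.14]))
pickle.dump(D,open("d.pkl","wb"))
ims=[]
for n in D:
    u,v=map(int,px(D[n],[*robot.get_position()[:2],0])) if 0 else (315,225)
    a=D[n][0][v-100:v+100,u-65:u+65,::-1]; ims.append(cv2.resize(a,None,fx=2,fy=2,interpolation=cv2.INTER_CUBIC))
cv2.imwrite("pics/w.png",np.hstack(ims))
E
```

```text
probe [ 0.6047 -0.2388  0.3158] [ 3.1415  0.0003 -0.2113] 2.5417 [313.4242 193.3421]
stand [0.5566 0.2341 0.1952] [ 3.1414 -0.0004  0.0984] 4.525 [312.9937 192.8383]
A [0.4617 0.0324 0.1999] [-3.1409 -0.0004  0.102 ] 5.625 [312.3857 195.5048]
```

View pics/w.png

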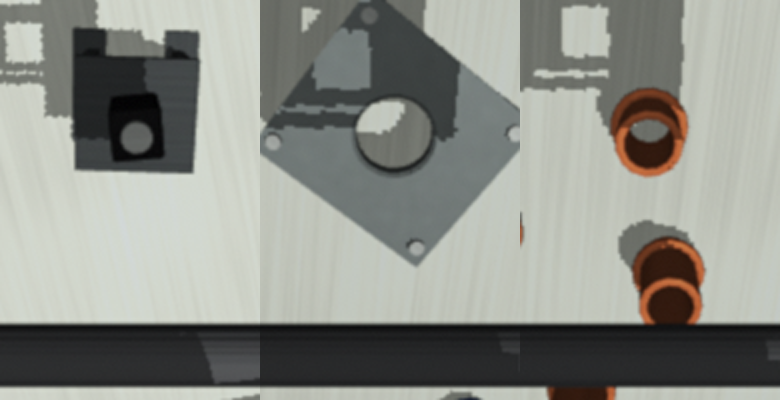

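```bash
python3 - <<'E'
from h import *
import pickle
D=pickle.load(open("d.pkl","rb"))
f=lambda n,x0,y0:cv2.resize(D[n][0][y0:y0+40,x0:x0+40,::-1],None,fx=10,fy=10,interpolation=cv2.INTER_CUBIC)
a=f("probe",298,170);b=f("A",295,175)
a=np.clip(a.astype(float)*2.5,0,255).astype(np.uint8)
cv2.imwrite("pics/w2.png",np.hstack([a,b]))
print(w(D["probe"],318.3,193.3,.176),w(D["stand"],317.3,191.3,.055))
E
```

```text
[ 0.6099 -0.239   0.176 ] [0.5602 0.237  0.055 ]
```

View pics/w2.png

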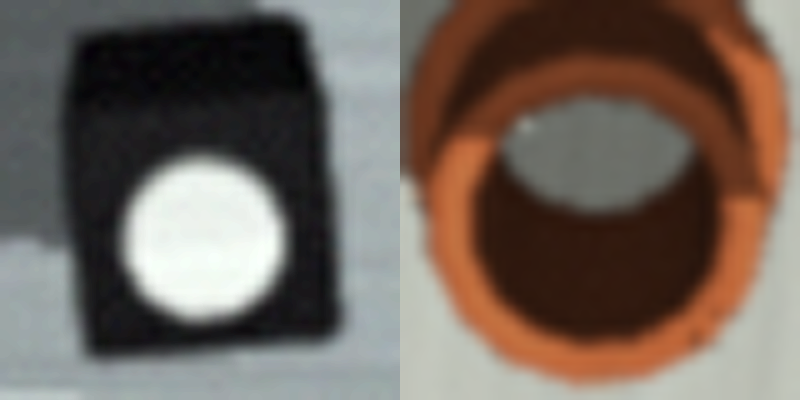

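Stub centre is at wrist px (318.0,193.5), with the grip turned about -4° in the image, so its yaw is ≈ -0.14. The A mouth is at px (314.2,196.2), and the bore shows the shelf through it. Next: grasp the sleeve, lift it, then look at it in the hand.

```bash
python3 - <<'E'
from h import *
import pickle
D=pickle.load(open("d.pkl","rb"))
A=w(D["A"],314.2,196.2,.06);print(A,w(D["probe"],318,193.5,.176))
o=[np.pi,0,.1]
robot.grip(.07)
robot.movel([A[0],A[1],.10],o,.15); robot.movel([A[0],A[1],.034],o,.1)
print(robot.get_position(),robot.get_contact_force()); robot.grip(.0); print(robot.get_gripper_width())
robot.movel([A[0],A[1],.13],o,.12); robot.wait(.2)
C=cam("wrist");print(robot.get_position(),robot.get_gripper_width(),robot.get_t()); pickle.dump(C,open("hold.pkl","wb"))
p=np.array(robot.get_position());print(px(C,p+[0,0,.026]))
save(C,"hold.png",(245,130,385,280),4)
E
```

```text
[0.4629 0.0305 0.06  ] [ 0.6095 -0.2391  0.176 ]
[0.4631 0.0305 0.0344] [ 0.0768  0.5797 -0.3873]
0.034223668549015845
[0.4626 0.0306 0.1295] 0.034110291017202005 9.7167
[312.4796 274.6043]
```

View pics/hold.png

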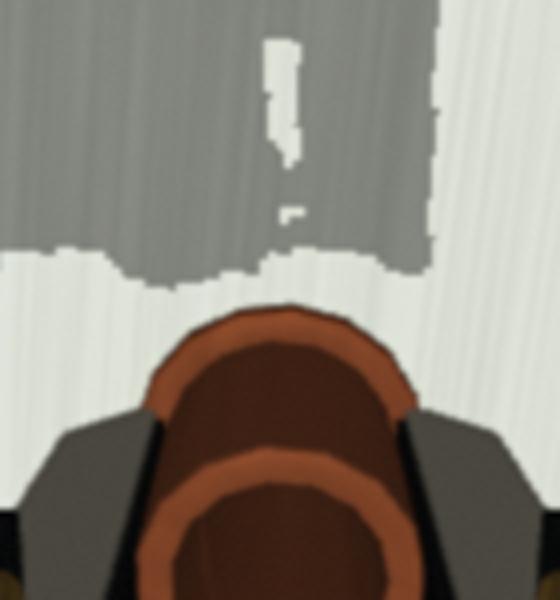

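```bash
python3 - <<'E'
from h import *
import pickle
C=pickle.load(open("hold.pkl","rb"));D=pickle.load(open("d.pkl","rb"))
R=Ro.from_euler('xyz',[np.pi,0,.101]).as_matrix();p=np.array([.4626,.0306,.1295])
t=np.linspace(0,2*np.pi,200)
for r in(.018,.013):
    q=np.array([px(C,p+R@[r*np.cos(a),r*np.sin(a),-.026]) for a in t]);print(r,q.min(0),q.max(0))
q=np.array([px(C,p+R@[.023*np.cos(a),.023*np.sin(a),.015]) for a in t]);print('collar top',q.min(0))
print('obs outer L/R/top',245+138/4-.5,245+424/4-.5,130+447/4-.5,'bore',245+172/4-.5,245+387/4-.5,130+483/4-.5,'collar top',130+304/4-.5)
print(np.array([px(C,p+R@[0,y,-.026]) for y in(0,.001)]))
# stand hole & A predicted extents for bias
for n,c,z,r in(("A",w(D["A"],314.2,196.2,.06),.06,.013),("stand",w(D["stand"],317.3,191.3,.055),.055,.02)):
    q=np.array([px(D[n],[c[0]+r*np.cos(a),c[1]+r*np.sin(a),z]) for a in t]);print(n,c,q.min(0),q.max(0))
E
```

```text
0.018 [275.2248 239.9533] [349.6158 307.0161]
0.013 [285.5618 249.8089] [339.2736 298.218 ]
collar top [275.7238 205.7493]
obs outer L/R/top 279.0 350.5 241.25 bore 287.5 341.25 250.25 collar top 205.5
[[312.4162 274.5893]
 [312.4216 276.4468]]
A [0.4629 0.0305 0.06  ] [301.5462 183.7791] [326.8525 208.3449]
stand [0.5602 0.237  0.055 ] [297.7546 171.9153] [336.8451 210.0231]
```

```bash
python3 - <<'E'
from h import *
o=[np.pi,0,.1];H=np.array([.5594,.2372])
robot.move_pose([*H,.13],o); robot.movel([*H,.095],o,.08); robot.wait(.2)
f0=np.array(robot.get_contact_force());print(robot.get_position(),f0)
for z in np.arange(.091,.0725,-.002):
    robot.movel([*H,z],o,.03); f=np.array(robot.get_contact_force())-f0; print(round(z,4),robot.get_position(),f)
    if abs(f[2])>6: break
print(robot.get_t())
E
```

```text
[0.5596 0.2374 0.0954] [-0.819   0.5469 -1.4321]
0.091 [0.5593 0.2371 0.0909] [ 1.8908 -1.0591 -0.5989]
0.089 [0.5593 0.2372 0.0889] [ 1.3884 -0.8111 -1.3582]
0.087 [0.5594 0.2371 0.0869] [ 0.2705 -0.8073 -1.1857]
0.085 [0.5593 0.2372 0.0849] [ 1.062  -0.1848 -2.2675]
0.083 [0.5593 0.2372 0.0828] [ 1.3232 -0.8646 -1.1119]
0.081 [0.5593 0.2372 0.0809] [ 1.2149 -0.9457 -0.3427]
0.079 [0.5594 0.2372 0.0789] [-0.0283 -0.3339 -1.192 ]
0.077 [0.5593 0.2372 0.0769] [ 0.9359 -0.6183 -0.8557]
0.075 [0.5595 0.2373 0.0752] [-0.19   -1.033   1.9434]
0.073 [0.5595 0.2374 0.0747] [-3.7899 -2.9881 20.3778]
13.9417
```

It went in without touching the rim, and the collar seated at TCP z ≈ 0.075 as expected. Releasing, then checking from above.

```bash
python3 - <<'E'
from h import *
import pickle
o=[np.pi,0,.1];H=np.array([.5594,.2372])
robot.movel([*H,.075],o,.03); robot.grip(.07); print(robot.get_gripper_width())
robot.movel([*H,.14],o,.1); robot.movel([*H,.241],o,.15); robot.wait(.2)
C=cam("wrist");print(robot.get_position(),robot.get_t(),px(C,[*H,.101])); pickle.dump(C,open("placed.pkl","wb"))
a=cv2.resize(C[0][165:225,275:355,::-1],None,fx=8,fy=8,interpolation=cv2.INTER_CUBIC)
S=cam("side"); b=cv2.resize(S[0][120:180,265:305,::-1],None,fx=4,fy=8,interpolation=cv2.INTER_CUBIC)
cv2.imwrite("pics/placed.png",np.hstack([a,b]))
E
```

```text
0.06982519758970412
[0.5591 0.2371 0.2401] 16.8333 [314.2114 194.0351]
```

View pics/placed.png

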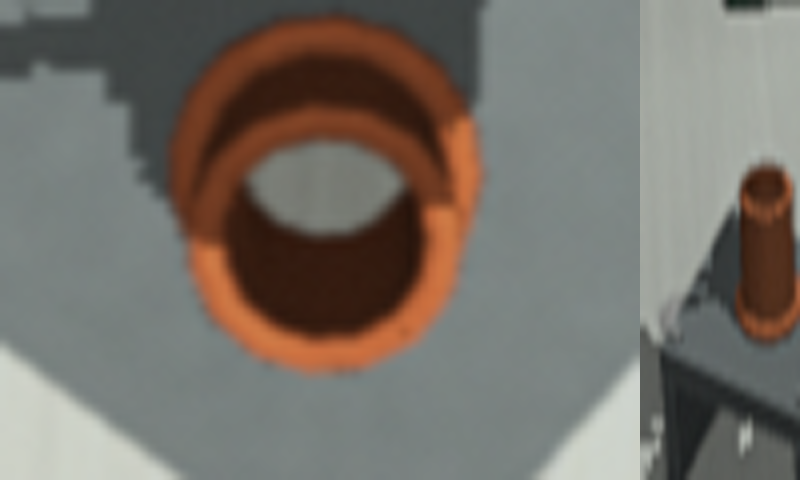

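The sleeve is released, upright and collar-flush. Its mouth is at px (315.2,194.1) against a prediction of (314.2,194.0). The 1 px difference matches the 1 mm camera bias in tool x, so the bore is at H. Next, the probe.

```bash
python3 - <<'E'
from h import *
import pickle
P=np.array([.6085,-.2389]);y=-.139;o=[np.pi,0,y];H=np.array([.5594,.2372])
robot.movel([.5591,.2371,.30],[np.pi,0,.1],.2)
robot.move_pose([*P,.29],o); robot.movel([*P,.20],o,.15); robot.movel([*P,.142],o,.08); robot.wait(.1)
print(robot.get_position(),robot.get_contact_force()); robot.grip(0); print(robot.get_gripper_width())
robot.wait(.2); print(robot.get_contact_force())
robot.movel([*P,.30],o,.1); print(robot.get_contact_force(),robot.get_t())
robot.movel([*H,.30],[np.pi,0,y],.22); robot.wait(.4)
W=cam("wrist");T=cam("top");S=cam("side");p=np.array(robot.get_position());print(p,robot.get_orientation(),robot.get_gripper_width(),robot.get_t())
pickle.dump((W,T,S,p),open("hp.pkl","wb"))
print('stub',px(W,p+[0,0,.034]),'side tip',px(S,p-[0,0,.127]),'neck',px(S,p-[0,0,.022]),'mouth',px(S,[*H,.101]))
a=cv2.resize(W[0][220:320,265:365,::-1],(400,400),interpolation=cv2.INTER_CUBIC)
u,v=map(int,px(S,[*H,.15]));print(u,v)
b=cv2.resize(S[0][v-65:v+35,u-50:u+50,::-1],(600,600),interpolation=cv2.INTER_CUBIC)
a=np.vstack([cv2.resize(a,(200,200)),np.zeros((400,200,3),np.uint8)])
cv2.imwrite("pics/hp.png",np.hstack([a,b]))
E
```

```text
[ 0.6089 -0.239   0.1426] [ 0.8612  0.9471 -0.6131]
0.02786609819007809
[0.1312 0.3614 0.5564]
[-0.2723 -0.2135 -2.8886] 23.4667
[0.5594 0.2372 0.3   ] [ 3.1416  0.0001 -0.139 ] 0.02776597272319642 26.3417
stub [311.6605 283.4907] side tip [294.9608 118.7951] neck [292.9172  79.642 ] mouth [296.263  143.5793]
295 126
```

View pics/hp.png

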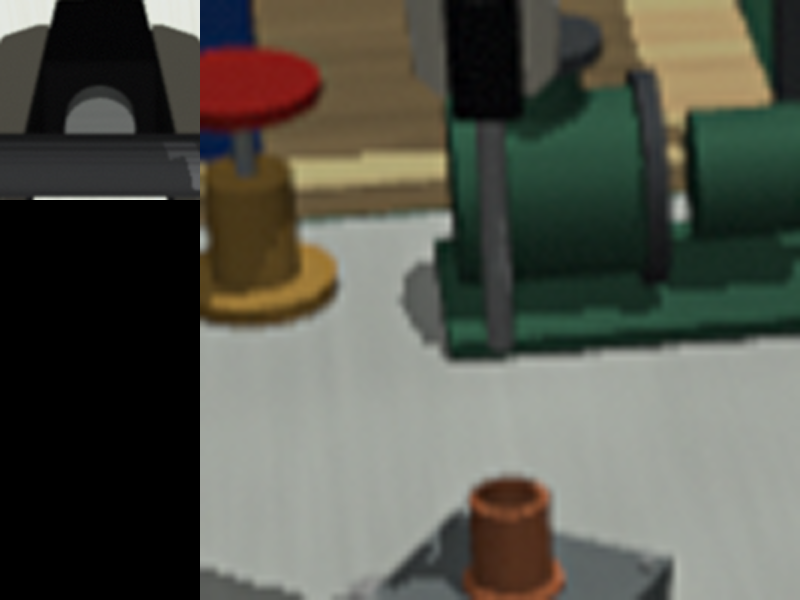

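Held probe: wrist stub at about (315,284) against predicted (311.7,283.5), which fits the known 1 mm bias. Side view has the tip at (294.0,118.8) against (295.0,118.8). I'll lower it to just above the mouth and compare tip with bore in the wrist view.

```bash
python3 - <<'E'
from h import *
import pickle
H=np.array([.5594,.2372])
robot.movel([*H,.243],None,.1); robot.wait(.4)
W=cam("wrist");S=cam("side");p=np.array(robot.get_position());print(p,robot.get_t());pickle.dump((W,S,p),open("hp2.pkl","wb"))
print('tip',px(W,p-[0,0,.127]),'neck',px(W,p-[0,0,.022]),'mouth',px(W,[*H,.101]),'side tip',px(S,p-[0,0,.127]),px(S,p-[0,0,.022]),px(S,[*H,.101]))
a=cv2.resize(W[0][165:265,270:360,::-1],(540,600),interpolation=cv2.INTER_CUBIC)
b=cv2.resize(S[0][95:165,283:309,::-1],None,fx=8.57,fy=8.57,interpolation=cv2.INTER_CUBIC)[:600]
b=np.pad(b,((0,600-len(b)),(0,0),(0,0)))
cv2.imwrite("pics/hp2.png",np.hstack([a,b]))
E
```

```text
[0.5594 0.2372 0.2431] 27.5583
tip [313.1903 197.4157] neck [312.5539 237.6621] mouth [313.206  193.8044] side tip [296.014  138.4946] [294.074  101.3037] [296.263  143.5793]
```

View pics/hp2.png

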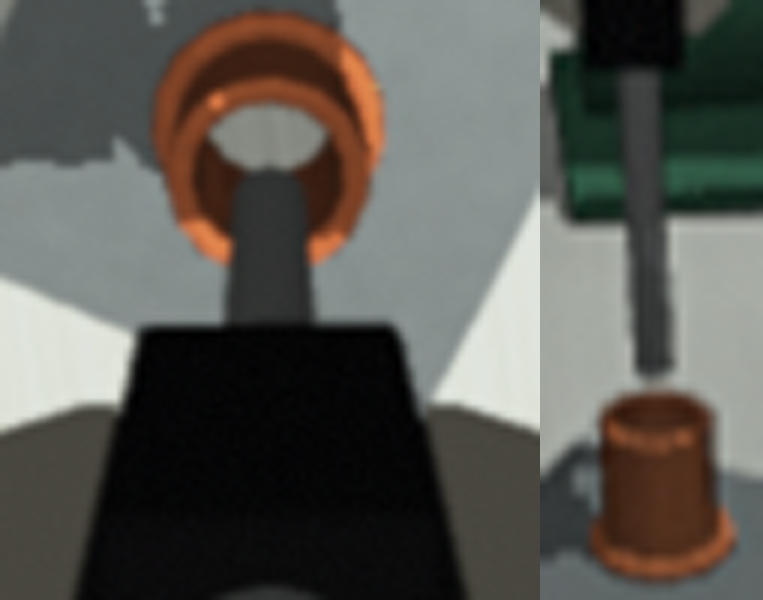

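In the wrist view the rod and bore centres agree in x (crop 269.5 against 268.5). In y the tip sits about 1 mm towards tool +y, so I'm correcting by 1 mm and lowering.

```bash
python3 - <<'E'
from h import *
H=np.array([.5595,.2382])
robot.movel([*H,.243],None,.03); robot.wait(.2); f0=np.array(robot.get_contact_force())
for z in np.linspace(.23,.147,7):
    robot.movel([*H,z],None,.05); print(round(z,4),np.array(robot.get_contact_force())-f0)
robot.wait(.5)
W=cam("wrist");S=cam("side");p=np.array(robot.get_position());print(p,np.array(robot.get_contact_force())-f0,robot.get_gripper_width(),robot.get_t())
print('mouth',px(W,[.5594,.2372,.101]))
a=cv2.resize(W[0][165:265,270:360,::-1],(540,600),interpolation=cv2.INTER_CUBIC)
b=cv2.resize(S[0][105:185,278:312,::-1],None,fx=7.5,fy=7.5,interpolation=cv2.INTER_CUBIC)
cv2.imwrite("pics/fin.png",np.hstack([a,b]))
cv2.imwrite("pics/fin_top.png",cam("top")[0][:,:,::-1])
E
```

```text
0.23 [-0.2994 -0.0577 -0.2116]
0.2162 [ 0.1022 -0.7175 -0.1194]
0.2023 [ 1.1304 -0.2807  0.1377]
0.1885 [ 0.5927 -0.2043 -1.0775]
0.1747 [ 0.0534 -0.1158 -1.3804]
0.1608 [ 0.6775 -0.9855 -0.5558]
0.147 [ 0.2528 -0.1703 -0.451 ]
[0.5595 0.2382 0.1471] [ 0.3446 -0.4248 -0.4545] 0.027725859343752594 31.5667
mouth [312.833 226.391]
```

View pics/fin.png

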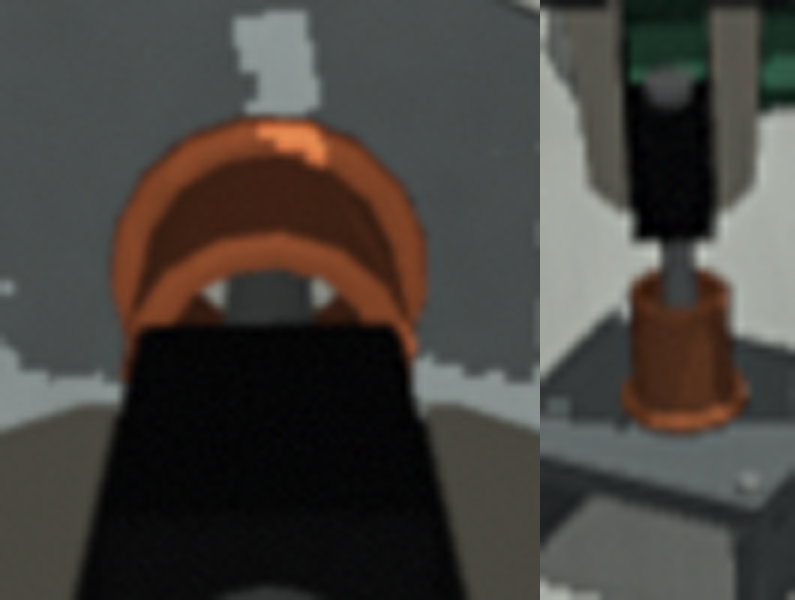

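The rod is centred in the mouth (wrist 268.5 against 270 in crop pixels; side 680 against 680). There is no contact force, and the tip is at z ≈ 0.020. Handing in.

```bash
python3 -c "
from station import robot
print(robot.get_joint_velocities(),robot.get_t());robot.sign_off()"
```

```text
[ 0.0020681   0.00169883 -0.00104812  0.00074057  0.00048576 -0.0032017
  0.00189098] 31.6167
the job is handed in; nothing more can be done
```

The sleeve is home in the stand and the probe is held down through its bore. I handed the job in at about 31.6 s of the 64 s allowed.

- **Sleeve:** I took the leftmost of the four copper look-alikes and lowered it into the hole with no force until the collar seated. The arm then pressed about 20 N for a moment before I released it. The wrist and side views show it upright with the collar flush on the plate.
- **Probe:** I took it from the rack by its square grip. The tip first looked about 1 mm off the bore centre, so I corrected that before lowering it. Force stayed within about 1.5 N of its starting value all the way down, which is noise level.
- **Last checks:** The rod is within about 0.3 mm of the bore centre across the wrist image and in line with it in the side view. The other direction rests on that 1 mm correction, because the grip hides it in the last picture. The tip's height, computed from the grasp, is about 20 mm above the shelf and 21 mm below the sleeve's lower end. I did not see the tip directly below the sleeve.
- **Disagreement:** The wrist camera was consistently off by about 1 mm along the jaw direction, and I allowed for that.
- **Not checked:** I did not go over the other spares one by one in a final picture. Nothing in the motions or the forces suggested that any of them was touched.

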